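Open the red-capped colour jar in the lacquer workshop

TASK

Unscrew the red cap from its jar (anticlockwise seen from above) until the thread lets go, lift it off, and set it down open side down in the middle of the black lacquer tray, then let go of it. Leave the yellow-capped and blue-capped jars standing where they are.

Things in the scene. Friction and masses are not known exactly. Their poses are not given: they have to be found in the camera images.
- red_cap: Red screw cap: upright cylinder 54 mm wide, 34 mm high, 50 g; origin: centre of its open lower edge, z up. Starts with that edge 62 mm above the table, on a fixed white jar (body 64 wide, 52 high; neck top at 91). Turned anticlockwise it climbs 9.5 mm a turn with 1 mm play, is free after 210 degrees (240 is sure), in one twist or several: it stays where left. Grip 22 mm above its lower edge, any yaw.
- tray: Loose black lacquer tray, 190 mm (its x) by 160 mm (its y), 0.6 kg, flat floor 6 mm thick, low rim 6 mm wide whose top is 12 mm above the table; a red and a gold leaf on its floor. Origin: centre of its underside, on the table; z up.
- yellow_jar: Bystander, to be left alone: loose white jar of the same shape and size with a yellow cap, 96 mm high, 84 mm across its foot, 0.6 kg. Origin: centre of its underside.
- blue_jar: Bystander, to be left alone: as the yellow one, with a blue cap. Origin: centre of its underside.
Mind the look-alikes: they are no part of the job. Of the things like the red_cap, leave any that is pink; of the rest the smaller one is meant.

How it is judged:
By the outcome, as a careful person would: the job done as asked, in the order asked, and still so for the second after the job is handed in, with the robot touching nothing.
It also fails if it takes over 64 s, if anything falls off the work surface, if the arm or the gripper's body presses on something with over 40 N, if the wrist force passes 120 N, or if a joint passes its speed limit or range.

ROBOT

A 6-joint arm with a two-finger parallel gripper is mounted at the origin on the work surface. World frame = base frame: x ahead of the robot, y to its left, z up, the work surface at z = 0. Lengths are in m, angles in rad, forces in N, time in s.
With the tool pointing down it reaches from about 0.275 to 0.775 m from the base axis. Payload 14.6 kg.
Tool frame: the origin (TCP) lies between the finger pads; the fingertips stand 22 mm ahead of it and the grasp point (between the pads) lies 3 mm ahead of it; z points along the fingers, y is the line along which they close (so a half turn about z gives the same grasp; the last joint's range is limited). The gripper opens to 85 mm and grips with 20 to 120 N. Pads are 22 mm wide; open, the fingers measure 114 mm over their backs; the gripper's body (76 mm by 85 mm) begins 54 mm behind the grasp point. The pads swing forward as they close: fully open they stand 13 mm farther back than shut.
Start: joints at [-1.291, 0.263, -0.048, 1.259, 0, 1.415], TCP at [0.221, -0.476, 0.253] pointing down, gripper open.
Joint ranges: [-2.65, 2.65], [-0.89, 1.7], [-1.18, 1.37], [-2.13, 2.11], [-1.35, 1.29], [-3.14, 3.14]. Speed limits (rad/s): [1.89, 1.89, 2.57, 2.79, 3.14, 3.14].

INTERFACE

Orientations are given as [roll, pitch, yaw] about the fixed x, y, z axes, in that order (R = Rz(yaw) Ry(pitch) Rx(roll)).
In Python, from workcell import bot, claw, solve_ik, eyes, order, status gives the robot as it stands. The module is installed in compiled form; this text tells all that it offers. Calls block until the motion is done:
- bot.reach(position, orientation): joint-space move of the TCP to a pose.
- bot.movel(position, rot=None, feed=0.15): straight line of the TCP; rot=None keeps the orientation; feed is the mean speed in m/s.
- bot.set_joints(angles): joint-space move.
- claw.gripper_to(opening, grip_force=None): opening from 0.0 (shut) to 1.0 (fully open); grip_force is the grip in N (None keeps the last); returns when the fingers have stopped.
- bot.dwell(seconds).
- solve_ik(position, orientation): joint angles nearest the present ones, or None.
- eyes.grab_frame(name): name is "side" or "top" or "wrist"; returns a dict with "img" (480x640x3 uint8, red, green, blue), "camera_matrix" (3x3 intrinsics, pixels), "k1" (the pictures are not rectified: a ray, as slopes to the right and down, at radius r is drawn at 1 + k1 r^2 times it, then the intrinsics apply), "position" and "attitude" of the camera in the world; the wrist camera has in their place "T_tool_cam" (4x4, takes a point from camera to tool coordinates, whose origin is the TCP and whose axes are the flange's). Camera axes: x right, y up, looking along -z (the intrinsics and any distortion apply to the point x, -y, -z); pixel columns grow to the right and rows downward; lengths in m; the calibration is good to about 2 mm. A picture is of the moment at which its call begins: read the wrist's pose just before it. There is no depth.
A pose or a line that the arm cannot do raises bot.PlanningError and nothing moves.
- order.finish_job(): hands the job in; it is judged then, once.
Readings, each from a call of its own:
- status.read_clock(): time.
- status.read_joint_pos(): joint angles.
- status.read_qvel(): joint speeds.
- status.read_joint_efforts(): joint torques, N m.
- status.read_tool_pos(): TCP position.
- status.read_orientation(): TCP orientation.
- status.read_wrist_force(): force on the tool from outside, world axes, zero at the start.
- status.read_wrist_torque(): the same for the moment, N m.
- status.read_grip_width(): opening from 0.0 (shut) to 1.0 (fully open).
- status.read_grasp_force(): force on a finger pad.
Only numpy, scipy, OpenCV 4.12 (cv2) and the standard library are available. Lean on these libraries where they do the work, as an engineer would, in place of code of your own. Each camera call takes 0.05 s, during which the arm holds its last target. There are 200 camera calls.

## Working session

There is one attempt and no reset: what is moved stays moved. The work goes in short steps, each a Python script; the robot and the scene stay as the last script left them, time stands still between calls to the robot, and variables do not carry over. Pictures are saved under pics/ and viewed, at most 10 in all, crops included, and the job is handed in when it is done.

```bash
mkdir -p pics; cat > h.py <<'E'
import numpy as np, cv2
from workcell import bot, claw, solve_ik, eyes, order, status
from scipy.spatial.transform import Rotation as Ro
def save(n,img): cv2.imwrite('pics/'+n+'.png',cv2.cvtColor(img,cv2.COLOR_RGB2BGR))
def pose(f):
    """camera->world R, t (fixed cams)"""
    a=np.array(f['attitude'],float)
    R=a if a.shape==(3,3) else Ro.from_euler('xyz',a).as_matrix()
    return R,np.array(f['position'],float)
def dirs(f,R,uv):
    K=np.array(f['camera_matrix']);k=f['k1']
    p=cv2.undistortPoints(np.array(uv,float).reshape(-1,1,2),K,np.array([k,0,0,0,0.])).reshape(-1,2)
    d=np.c_[p[:,0],-p[:,1],-np.ones(len(p))]@R.T
    return d/np.linalg.norm(d,axis=1)[:,None]
def onplane(f,R,t,uv,z):
    d=dirs(f,R,uv); return t+d*((z-t[2])/d[:,2])[:,None]
E
python3 - <<'E'
from h import *
ims=[]
for n in ("top","side"):
    f=eyes.grab_frame(n); save(n,f['img']); np.save(n+'.npy',f,allow_pickle=True)
    print(n,f['camera_matrix'],f['k1'],f['position'],f['attitude'])
print(status.read_orientation(),status.read_clock())
E
```

```text
top [[434.39577841   0.         326.67359049]
 [  0.         434.39577841 239.46280685]
 [  0.           0.           1.        ]] -0.055506667827840764 [ 0.41357208 -0.07855726  0.98340875] [ 0.1004918   0.00586139 -1.59106067]
side [[442.5857119    0.         316.5690777 ]
 [  0.         442.5857119  242.94168772]
 [  0.           0.           1.        ]] -0.06953323410140365 [ 0.23414396 -0.8456042   0.63783244] [ 0.95328595 -0.01664354 -0.32977313]
[-3.14071481e+00 -1.53264246e-04  4.34809619e-01] 0.1
```

View pics/top.png

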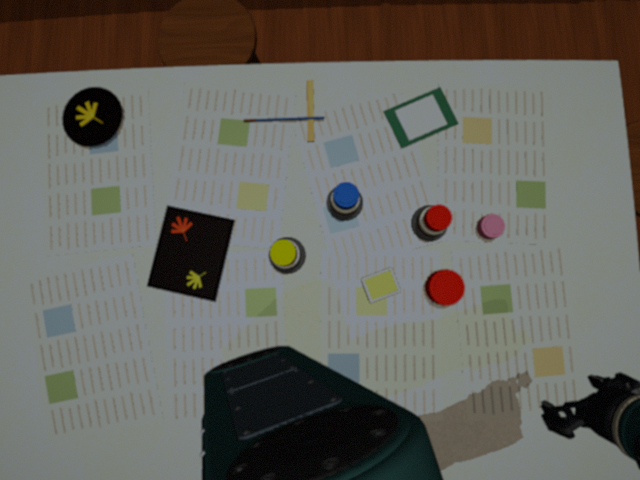

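View pics/side.png

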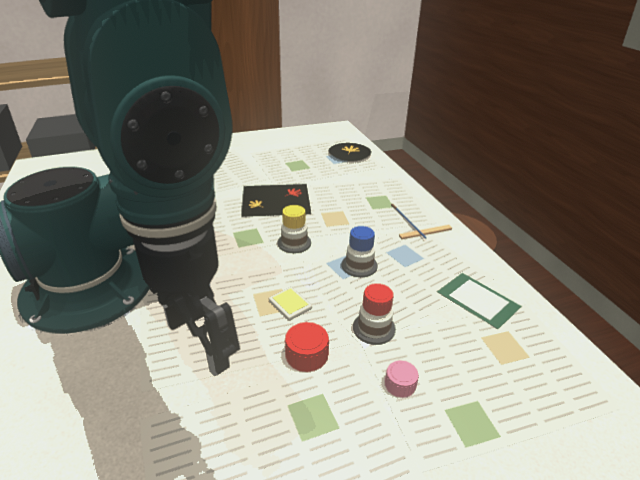

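Top view: the red things are the cap on the jar (437,217), which is the smaller, and a larger red lid on the table (445,287). There is also a pink cap (491,226). The smaller, non-pink red one on the jar fits the description. In the side view it is at (378,300). The tray is the black rectangle with red and gold leaves at top (191,253). The black disc at (93,117) is a look-alike. I'll confirm the cap in an enlarged crop.

```bash
python3 - <<'E'
from h import *
T=np.load('top.npy',allow_pickle=True).item();S=np.load('side.npy',allow_pickle=True).item()
a=cv2.resize(T['img'][180:320,390:530],(400,400),interpolation=cv2.INTER_CUBIC)
b=cv2.resize(S['img'][270:410,280:420],(400,400),interpolation=cv2.INTER_CUBIC)
save('crop',np.hstack([a,b]))
for f in (T,S):
    R,t=pose(f);hsv=cv2.cvtColor(f['img'],cv2.COLOR_RGB2HSV);h,s,v=cv2.split(hsv)
    m=(((h<8)|(h>172))&(s>170)&(v>80)).astype(np.uint8)
    n,l,st,c=cv2.connectedComponentsWithStats(m)
    for i in range(1,n):
        if st[i,4]>60:
            q=v[l==i]; print('red',st[i],c[i].round(1),'z.09',onplane(f,R,t,[c[i]],.09)[0].round(3),'V pct',np.percentile(q,[5,25,50,75,95]))
    m=((v<60)).astype(np.uint8)
    n,l,st,c=cv2.connectedComponentsWithStats(m)
    for i in range(1,n):
        if 800<st[i,4]<9000: print('black',st[i],c[i].round(1),onplane(f,R,t,[c[i]],.008)[0].round(3))
    for nm,lo,hi in(('y',22,34),('b',100,120)):
        m=((h>=lo)&(h<=hi)&(s>190)&(v>100)).astype(np.uint8);n,l,st,c=cv2.connectedComponentsWithStats(m)
        for i in range(1,n):
            if st[i,4]>150: print(nm,st[i],c[i].round(1),onplane(f,R,t,[c[i]],.08)[0].round(3))
E
```

```text
red [426 205  25  26 483] [438.1 217.2] z.09 [ 0.546 -0.308  0.09 ] V pct [107.1 133.  135.  136.  137. ]
red [171 217  21  19 193] [180.6 225.5] z.09 [0.539 0.23  0.09 ] V pct [ 85. 104. 122. 132. 136.]
red [429 270  35  35 966] [445.8 287. ] z.09 [ 0.401 -0.317  0.09 ] V pct [117.25 134.   135.   136.   137.  ]
black [   0    0  640   72 8087] [258.7  11.8] [1.071 0.079 0.008]
black [  63   88   60   59 2428] [ 93.1 117.3] [0.816 0.476 0.008]
black [ 148  206   86   95 5205] [191.  253.4] [0.487 0.233 0.008]
black [ 541  373   99   96 4573] [602.5 413.2] [ 0.109 -0.683  0.008]
y [ 76 102  21  23 222] [ 86.8 112.8] [0.797 0.45  0.08 ]
y [270 240  26  25 500] [282.6 252.2] [0.48  0.017 0.08 ]
b [334 183  25  24 442] [345.7 194.7] [ 0.599 -0.117  0.08 ]
red [365 285  27  17 267] [377.9 292.6] z.09 [ 0.55  -0.304  0.09 ] V pct [226. 228. 229. 229. 233.]
red [286 323  42  31 964] [306.5 337.9] z.09 [ 0.389 -0.369  0.09 ] V pct [227. 229. 229. 229. 233.]
black [ 12 181  81  25 808] [ 53.1 195.1] [-0.127  0.453  0.008]
```

View pics/crop.png

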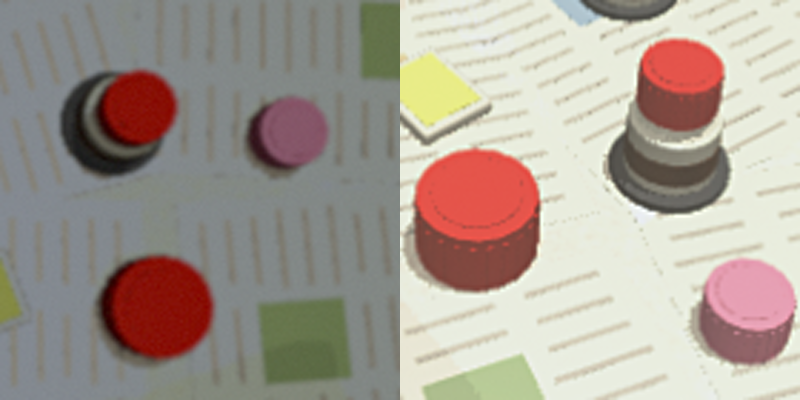

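The crop confirms it: the red cap on the white jar (top 437,217) is smaller than the red lid on the table, and the third is pink. Next: triangulate the cap and tray from both views, then hover over the cap and look with the wrist camera from two places.

```bash
cat >> h.py <<'E'
def redmask(img,vmin):
    h,s,v=cv2.split(cv2.cvtColor(img,cv2.COLOR_RGB2HSV)); return (((h<8)|(h>172))&(s>150)&(v>vmin)).astype(np.uint8)
def blobs(m,amin):
    n,l,st,c=cv2.connectedComponentsWithStats(m); return [(c[i],st[i],(l==i).astype(np.uint8)) for i in range(1,n) if st[i,4]>amin]
def tri(p1,d1,p2,d2):
    A=np.c_[d1,-d2]; s=np.linalg.lstsq(A,p2-p1,rcond=None)[0]; a=p1+s[0]*d1;b=p2+s[1]*d2; return (a+b)/2,np.linalg.norm(a-b)
def wrist():
    p=np.array(status.read_tool_pos());o=status.read_orientation(); f=eyes.grab_frame('wrist')
    Rt=Ro.from_euler('xyz',o).as_matrix();M=np.array(f['T_tool_cam']); return f,Rt@M[:3,:3],p+Rt@M[:3,3]
def ell(m):
    c=max(cv2.findContours(m,cv2.RETR_EXTERNAL,cv2.CHAIN_APPROX_NONE)[0],key=cv2.contourArea); return cv2.fitEllipse(c)
E
python3 - <<'E'
from h import *
T=np.load('top.npy',allow_pickle=True).item();S=np.load('side.npy',allow_pickle=True).item()
Rt,tt=pose(T);Rs,ts=pose(S)
a=min(blobs(redmask(T['img'],125),300),key=lambda b:abs(b[0][0]-438))
b=min(blobs(redmask(S['img'],215),150),key=lambda b:abs(b[0][0]-378))
ea,eb=ell(a[2]),ell(b[2]);print(ea,eb)
P,g=tri(tt,dirs(T,Rt,[ea[0]])[0],ts,dirs(S,Rs,[eb[0]])[0]);print('cap top',P.round(4),'gap',g)
# tray corners
def quad(f,box):
    x0,y0,x1,y1=box;v=f['img'].max(2);m=np.zeros_like(v);m[y0:y1,x0:x1]=v[y0:y1,x0:x1]<75
    m=cv2.morphologyEx(m,cv2.MORPH_CLOSE,np.ones((15,15)))
    c=max(cv2.findContours(m,cv2.RETR_EXTERNAL,cv2.CHAIN_APPROX_NONE)[0],key=cv2.contourArea)
    return cv2.approxPolyDP(cv2.convexHull(c),6,True).reshape(-1,2)
for f,R,t,box in((T,Rt,tt,(130,190,250,315)),(S,Rs,ts,(232,175,320,225))):
    q=quad(f,box);w=onplane(f,R,t,q,.012);print(q.tolist(),w.round(3).tolist(),w.mean(0).round(4),np.linalg.norm(w-np.roll(w,1,0),axis=1).round(3))
x,y=P[:2];q6=2.5;yaw=np.arctan2(y,x)-q6+np.pi
for dx in(0,.06):
    bot.reach([x-dx,y,.25],[np.pi,0,yaw])
    f,R,t=wrist();save('w%d'%(dx*100),f['img']);np.save('w%d.npy'%(dx*100),dict(f=f,R=R,t=t),allow_pickle=True)
    print(np.round(status.read_joint_pos(),3),t,status.read_clock())
    for bl in blobs(redmask(f['img'],60),300): print(bl[0],bl[1],ell(bl[2]))
E
```

```text
((438.9056701660156, 216.6669158935547), (22.409332275390625, 23.368667602539062), 139.8806915283203) ((378.3653564453125, 292.675537109375), (16.92898178100586, 27.062000274658203), 97.89547729492188)
cap top [ 0.5466 -0.3089  0.095 ] gap 0.0016651726460683205
[[167, 206], [234, 221], [215, 300], [148, 285]] [[0.596, 0.289, 0.012], [0.558, 0.134, 0.012], [0.381, 0.177, 0.012], [0.417, 0.33, 0.012]] [0.4881 0.2324 0.012 ] [0.184 0.159 0.182 0.157]
[[305, 185], [309, 213], [242, 215], [244, 187]] [[0.593, 0.279, 0.012], [0.555, 0.123, 0.012], [0.381, 0.167, 0.012], [0.417, 0.321, 0.012]] [0.4866 0.2225 0.012 ] [0.181 0.161 0.18  0.158]
[-0.646  0.445  0.225  1.35  -0.     2.37 ] [ 0.60941356 -0.30071878  0.36918222] 1.5167
[319.11791383 221.35170068] [ 281  183   77   76 4410] ((319.11883544921875, 221.37237548828125), (73.98932647705078, 74.10114288330078), 127.59111022949219)
[323.97178018 365.64184171] [ 282  330   84   73 4713] ((324.01495361328125, 365.61474609375), (71.11331939697266, 82.75782775878906), 84.52769470214844)
[-0.709  0.352  0.076  1.294  0.     2.307] [ 0.54849412 -0.3009251   0.36985402] 1.9167
[330.0991242  135.46795382] [ 291   95   79   82 5024] ((330.0993347167969, 135.4696807861328), (77.93336486816406, 80.26542663574219), 12.16027545928955)
[332.24473831 305.90333395] [ 289  267   87   79 5369] ((332.20611572265625, 305.8720703125), (77.8116683959961, 86.2252197265625), 87.96544647216797)
```

View pics/w0.png

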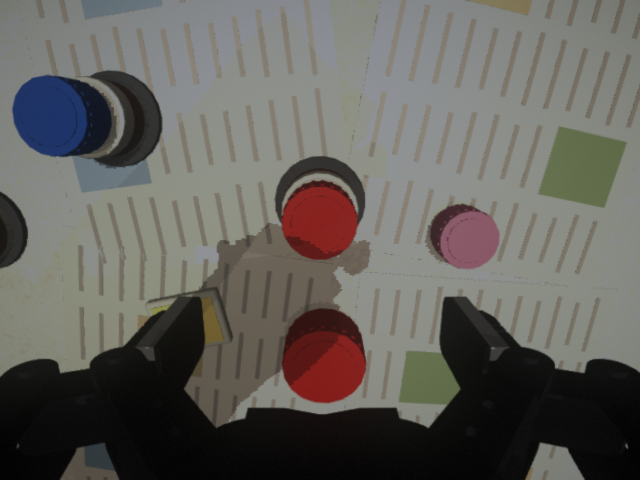

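Wrist view at hover: cap on its jar at (319,221), larger lid at (324,365), pink cap (469,238), blue jar (50,115). Next I triangulate the top face from the two wrist places.

```bash
python3 - <<'E'
from h import *
d=[np.load(n,allow_pickle=True).item() for n in('w0.npy','w6.npy')]
es=[]
for k in d:
    f=k['f'];b=min(blobs(redmask(f['img'],60),300),key=lambda b:b[0][1])  # upper one
    v=f['img'].max(2);vals=v[b[2]>0];th=cv2.threshold(vals.reshape(-1,1),0,255,cv2.THRESH_OTSU)[0]
    m=((v>th)&(b[2]>0)).astype(np.uint8);m=cv2.morphologyEx(m,cv2.MORPH_OPEN,np.ones((5,5)));m=cv2.morphologyEx(m,cv2.MORPH_CLOSE,np.ones((9,9)))
    e=ell(m);es.append(e);print(th,np.percentile(vals,[5,25,50,75,95]),e)
    print(onplane(f,k['R'],k['t'],[e[0]],.096)[0].round(4), 'width mm',1000*np.mean(e[1])/f['camera_matrix'][0][0]*(k['t'][2]-.096))
print(tri(d[0]['t'],dirs(d[0]['f'],d[0]['R'],[es[0][0]])[0],d[1]['t'],dirs(d[1]['f'],d[1]['R'],[es[1][0]])[0]))
E
```

```text
112.0 [ 89. 132. 135. 135. 136.] ((320.393798828125, 218.5159454345703), (60.945613861083984, 76.21408081054688), 106.90167236328125)
[ 0.5504 -0.3075  0.096 ] width mm 47.07298130116649
117.0 [119. 130. 131. 131. 132.] ((329.85791015625, 135.1566925048828), (76.7569351196289, 78.96923065185547), 3.5354692935943604)
[ 0.547 -0.307  0.096] width mm 53.57639333666876
(array([ 0.54686358, -0.3076143 ,  0.07943999]), np.float64(0.0005509445800007962))
```

The shadow split the face in the first picture. The v>60 blobs (round, 74 px and 79 px) are the right faces, so I'll redo it with those.

```bash
python3 - <<'E'
from h import *
d=[np.load(n,allow_pickle=True).item() for n in('w0.npy','w6.npy')]
uv=[(319.12,221.37),(330.1,135.4)]
D=[dirs(k['f'],k['R'],[u])[0] for k,u in zip(d,uv)]
for k,u in zip(d,uv): print(onplane(k['f'],k['R'],k['t'],[u],.096)[0].round(4))
P=tri(d[0]['t'],D[0],d[1]['t'],D[1]);print(P)
for q6 in(2.3,2.6,2.9):
  yaw=-.64-q6+np.pi
  for a in(0,1,2,3,4.25):
    print(q6,a,np.round(solve_ik([.547,-.3078,.087],[np.pi,0,yaw+a]),2))
E
```

```text
[ 0.5483 -0.3068  0.096 ]
[ 0.5468 -0.3072  0.096 ]
(array([ 0.54677468, -0.307154  ,  0.08921827]), np.float64(0.0003086979458560257))
2.3 0 [-0.64  0.53 -0.09  0.95  0.    2.3 ]
2.3 1 [-0.64  0.53 -0.09  0.95  0.    1.3 ]
2.3 2 [-0.64  0.53 -0.09  0.95  0.    0.3 ]
2.3 3 [-0.64  0.53 -0.09  0.95  0.   -0.7 ]
2.3 4.25 [-0.64  0.53 -0.09  0.95  0.   -1.95]
2.6 0 [-0.64  0.53 -0.09  0.95  0.    2.6 ]
2.6 1 [-0.64  0.53 -0.09  0.95  0.    1.6 ]
2.6 2 [-0.64  0.53 -0.09  0.95  0.    0.6 ]
2.6 3 [-0.64  0.53 -0.09  0.95  0.   -0.4 ]
2.6 4.25 [-0.64  0.53 -0.09  0.95  0.   -1.65]
2.9 0 [-0.64  0.53 -0.09  0.95  0.    2.9 ]
2.9 1 [-0.64  0.53 -0.09  0.95  0.    1.9 ]
2.9 2 [-0.64  0.53 -0.09  0.95  0.    0.9 ]
2.9 3 [-0.64  0.53 -0.09  0.95  0.   -0.1 ]
2.9 4.25 [-0.64  0.53 -0.09  0.95  0.   -1.35]
```

Cap is at about (0.547, −0.307), with its top at 0.089–0.095 by measurement, which agrees with 0.096. Now grasp and make the first twist, following the helix.

```bash
python3 - <<'E'
from h import *
x,y,z0=.5473,-.3074,.087;yaw=-.64-2.3+np.pi
bot.reach([x,y,.17],[np.pi,0,yaw]); bot.movel([x,y,z0],feed=.12)
print('F0',np.round(status.read_wrist_force(),1))
claw.gripper_to(0.0,60)
print('grip',status.read_grip_width(),status.read_grasp_force(),np.round(status.read_wrist_force(),1),status.read_clock())
for a in np.arange(1,4)*.35:
    bot.set_joints(solve_ik([x,y,z0+.0095*a/2/np.pi],[np.pi,0,yaw+a]))
    print(round(a,2),np.round(status.read_joint_pos()[5],3),np.round(status.read_wrist_force(),1),np.round(status.read_wrist_torque(),2),status.read_grip_width(),status.read_clock())
f=eyes.grab_frame('side');save('s2',f['img'][230:390,290:470].repeat(3,0).repeat(3,1))
E
```

```text
F0 [ 0.  -0.1  0.6]
grip 0.6043754495073284 62.47382912944886 [-1.1  0.7  7.5] 3.6583
0.35 1.953 [-0.5  0.1  4.5] [0.09 0.2  0.05] 0.6073229077650125 4.0833
0.7 1.605 [-0.2 -0.5  3.2] [-0.01 -0.02  0.01] 0.6090099387742156 4.5083
1.05 1.256 [ 0.2 -0.4  3.5] [ 0.   -0.07  0.06] 0.599671334596395 4.9333
```

View pics/s2.png

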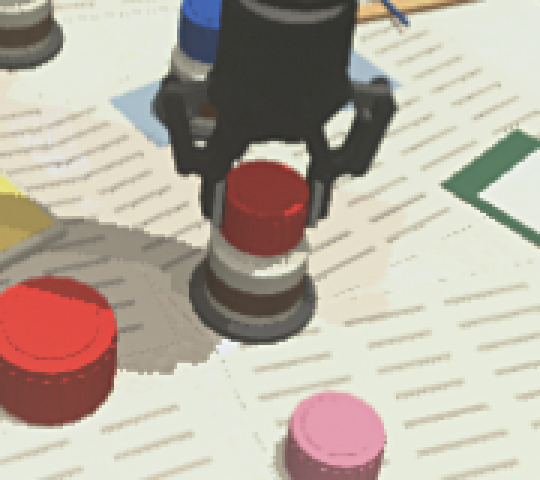

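The picture shows the red cap held between the pads on its jar at (265,205 in the crop), with neighbours untouched and forces small. I'll finish the twist to about 252° and lift a little while checking the force.

```bash
python3 - <<'E'
from h import *
x,y,z0=.5473,-.3074,.087;yaw=-.64-2.3+np.pi
for a in np.linspace(1.4,4.4,8):
    bot.set_joints(solve_ik([x,y,z0+.0095*min(a,3.8)/2/np.pi],[np.pi,0,yaw+a]))
    print(round(a,2),np.round(status.read_joint_pos()[5],3),np.round(status.read_wrist_force(),1),np.round(status.read_wrist_torque(),2),round(status.read_grip_width(),3))
z=status.read_tool_pos()[2]
for dz in(.002,.004,.008):
    bot.movel([x,y,z+dz],feed=.02);F=status.read_wrist_force();print(dz,np.round(F,1))
    if F[2]<-15: print('STILL THREADED');break
else:
    bot.movel([x,y,.2],feed=.15)
print(np.round(status.read_wrist_force(),1),status.read_grip_width(),status.read_clock())
f=eyes.grab_frame('side');np.save('s3.npy',f,allow_pickle=True);save('s3',f['img'][150:390,250:490].repeat(2,0).repeat(2,1))
E
```

```text
1.4 0.905 [-0.1  1.   3. ] [0.1  0.01 0.07] 0.607
1.83 0.476 [-1.3  1.9  3.5] [0.1  0.15 0.07] 0.61
2.26 0.048 [-0.1  0.4  4.4] [0.15 0.   0.05] 0.61
2.69 -0.381 [ 1.2 -0.6  3.1] [-0.02  0.02  0.06] 0.601
3.11 -0.809 [0.4 0.  4.7] [0.02 0.07 0.06] 0.608
3.54 -1.238 [-0.5 -0.1  3.7] [-0.02 -0.02  0.01] 0.605
3.97 -1.667 [ 0.7 -0.2  5. ] [0.04 0.   0.09] 0.612
4.4 -2.097 [-0.6 -0.5 10.6] [-0.08  0.05  0.17] 0.608
0.002 [ 0.3  0.4 -0.8]
0.004 [-0.2 -0.3 -0.2]
0.008 [-0.8  0.1 -1.1]
[-1.2  0.2 -0.9] 0.6088582459888235 10.5417
```

View pics/s3.png

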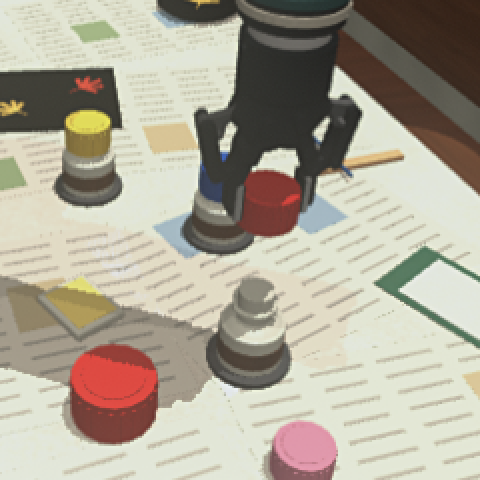

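The side view shows the cap free in the gripper at (268,203), the bare neck on the jar, and the yellow and blue jars in place. Next: carry it high over to the tray and measure the tray with the wrist camera from two places.

```bash
python3 - <<'E'
from h import *
c=np.array([.488,.229]);yaw=np.pi-.23;u=np.array([np.cos(-.23),np.sin(-.23)])
bot.movel([.5473,-.3074,.27],feed=.2)
ims=[]
for k,s in enumerate((.05,.10)):
    p=c+s*u; bot.reach([*p,.29],[np.pi,0,yaw])
    f,R,t=wrist();np.save('t%d.npy'%k,dict(f=f,R=R,t=t),allow_pickle=True);ims.append(cv2.resize(f['img'],(400,300)))
    print(t,R[:,2],np.round(status.read_joint_pos(),2),status.read_grip_width(),status.read_clock())
save('t01',np.hstack(ims))
E
```

```text
[0.47181679 0.23265145 0.40894228] [-0.25197496  0.06024579  0.96585665] [ 0.24  0.35  0.18  1.4  -0.    0.47] 0.6107851206222605 13.3417
[0.5214779  0.22092405 0.40836806] [-0.25124406  0.06057612  0.96602637] [0.21 0.43 0.31 1.45 0.   0.44] 0.6068350033064355 13.7083
```

View pics/t01.png

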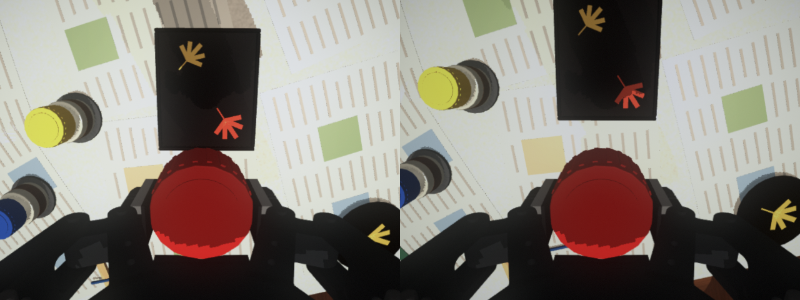

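Both wrist views show the tray: corners at about (155,28), (260,30), (257,150) and (159,150) in the left half-size picture, with the lower two at (557,119) and (656,120) in the right one. The held cap is below it, clear of the tray edge.

```bash
python3 - <<'E'
from h import *
Q=[];D=[]
for k,ymax in((0,306),(1,250)):
    d=np.load('t%d.npy'%k,allow_pickle=True).item();D.append(d);v=d['f']['img'].max(2)
    m=(v<62).astype(np.uint8);m[ymax:]=0;m[:,:220]=0;m[:,440:]=0
    m=cv2.morphologyEx(m,cv2.MORPH_OPEN,np.ones((5,5)))
    c=max(cv2.findContours(m,cv2.RETR_EXTERNAL,cv2.CHAIN_APPROX_NONE)[0],key=cv2.contourArea)
    q=cv2.approxPolyDP(cv2.convexHull(c),8,True).reshape(-1,2).astype(float);print(q.tolist());Q.append(q)
    w=onplane(d['f'],d['R'],d['t'],q,.012);print(w.round(4).tolist(),w.mean(0).round(4),np.linalg.norm(w-np.roll(w,1,0),axis=1).round(4))
lo=[q[np.argsort(-q[:,1])[:2]] for q in Q];lo=[q[np.argsort(q[:,0])] for q in lo]
for i in(0,1): print(tri(D[0]['t'],dirs(D[0]['f'],D[0]['R'],[lo[0][i]])[0],D[1]['t'],dirs(D[1]['f'],D[1]['R'],[lo[1][i]])[0]))
T=np.load('top.npy',allow_pickle=True).item();Rt,tt=pose(T)
qt=[[167,206],[234,221],[215,300],[148,285]];w0=onplane(D[0]['f'],D[0]['R'],D[0]['t'],Q[0],.012);wt=onplane(T,Rt,tt,qt,.012)
for i,p in enumerate(wt):
    j=np.argmin(np.linalg.norm(w0-p,axis=1));print('top/wrist',tri(tt,dirs(T,Rt,[qt[i]])[0],D[0]['t'],dirs(D[0]['f'],D[0]['R'],[Q[0][j]])[0]))
E
```

```text
[[414.0, 46.0], [405.0, 239.0], [256.0, 239.0], [248.0, 46.0]]
[[0.4158, 0.3333, 0.012], [0.5966, 0.2914, 0.012], [0.5614, 0.1412, 0.012], [0.3808, 0.1834, 0.012]] [0.4887 0.2373 0.012 ] [0.154  0.1856 0.1543 0.1854]
[[418.0, 0.0], [408.0, 191.0], [254.0, 191.0], [246.0, 0.0]]
[[0.4275, 0.3324, 0.012], [0.5974, 0.2913, 0.012], [0.562, 0.141, 0.012], [0.3918, 0.1805, 0.012]] [0.4947 0.2363 0.012 ] [0.1561 0.1749 0.1544 0.1747]
(array([0.56253764, 0.13999742, 0.00677125]), np.float64(1.1074094953714151e-05))
(array([0.59868536, 0.29243111, 0.0055055 ]), np.float64(5.405533498630983e-05))
top/wrist (array([0.59824155, 0.29215044, 0.00466119]), np.float64(0.0015064629156546472))
top/wrist (array([ 0.56227401,  0.13774876, -0.00183625]), np.float64(0.004368034575157345))
top/wrist (array([ 0.37928752,  0.18107436, -0.00084253]), np.float64(0.003201406009501582))
top/wrist (array([0.41583631, 0.33436543, 0.0033766 ]), np.float64(0.0031407536240400558))
```

Tray centre is about (0.4885, 0.235): wrist and top agree within 5 mm, sizes are about 186 × 155 mm, and its height comes out near the table (−2 to 7 mm, 12 given). Next I lower the cap until it touches, release, and retreat.

```bash
python3 - <<'E'
from h import *
x,y=.4885,.235;yaw=np.pi-.23
bot.reach([x,y,.12],[np.pi,0,yaw]);bot.movel([x,y,.04],feed=.08)
b=status.read_wrist_force()[2];z=.04
while z>.027:
    z-=.001;bot.movel([x,y,z],feed=.02);F=status.read_wrist_force()[2]-b
    if F>4: break
print('contact',z,F,status.read_tool_pos(),status.read_clock())
claw.gripper_to(.85);bot.dwell(.2);print(np.round(status.read_wrist_force(),1))
bot.movel([x,y,.15],feed=.1)
u=np.array([np.cos(-.23),np.sin(-.23)])
bot.reach([x+.06*u[0],y+.06*u[1],.29],[np.pi,0,yaw])
f,R,t=wrist();np.save('e.npy',dict(f=f,R=R,t=t),allow_pickle=True)
g=eyes.grab_frame('side');np.save('es.npy',g,allow_pickle=True)
save('end',np.hstack([cv2.resize(f['img'],(400,300)),cv2.resize(g['img'],(400,300))]))
for b in blobs(redmask(f['img'],60),1500): print(b[1],ell(b[2]),onplane(f,R,t,[ell(b[2])[0]],.040)[0].round(4))
print(status.read_clock())
E
```

```text
contact 0.030999999999999993 16.64142684056574 [0.48853571 0.23499425 0.03183429] 17.9167
[ 0.4 -0.1 -0.1]
[ 293  107   59   61 2807] ((321.91802978515625, 137.0472869873047), (58.142799377441406, 59.6522102355957), 6.695912837982178) [0.4867 0.2353 0.04  ]
20.5583
```

View pics/end.png

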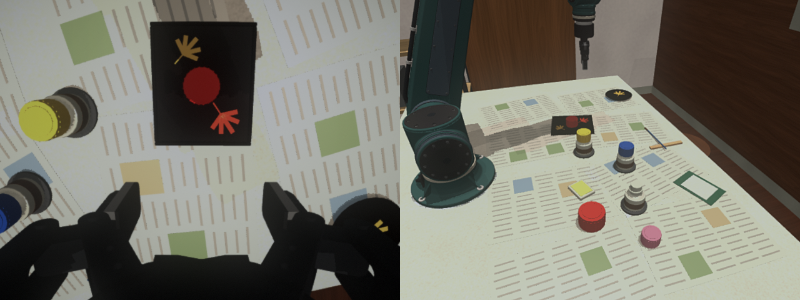

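The final view shows the cap standing upright at (202,86), in the middle of the tray (151–256 by 22–146). The gripper is clear, and the yellow and blue jars are still standing. The cap's measured position is (0.487, 0.235), so I'm handing in.

```bash
python3 -c "
from workcell import order
print(order.finish_job())"
```

```text
the job is handed in; nothing more can be done
None
```

I unscrewed the red cap, lifted it off and set it open side down within a few millimetres of the middle of the black tray, let go of it, and handed the job in at about 21 s with the yellow and blue jars still standing in the last pictures.

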